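# Slide a sheet blank out over the end of the ledge

### The job

Push the black sheet blank flush against the ledge's back fence and along it, out over the ledge's end on the blue crate's side, until that end of the ledge lies under the blank's white band: the whole yellow band sticks out, and none of the black middle. Only push it, never lift it or let it tip off, then draw the hand clear; leave the other loose things where they are.

Things in the scene. Friction and masses are not known exactly. Their poses are not given: they have to be found in the camera images.
- blank: Rigid sheet blank, 110 mm (its x) by 170 mm (its y) by 9 mm thick, about 0.2 kg, loose, lying flat on the ledge, too wide for a gripper. Along its y: a yellow band 30 mm wide at each of the two ends, next to each a white band 30 mm wide, and a black middle of 50 mm. Origin at the centre of its underside, z up.
- ledge: Fixed low ledge standing on the table: grey flat top 170 mm (its x) by 320 mm (its y), 60 mm above the table, open at both y ends (y = -160 and +160 mm) and at the near side (x = -85 mm). On the far side an aluminium fence along the full length, 12 mm thick, its face at x = +85 mm, rising 25 mm above the top. Origin on the table under the centre of the grey top, x towards the fence, z up.
- crate: Fixed blue open plastic crate on the table about 0.3 m from the ledge's centre, by one of the ledge's two ends (either one): 150 mm (its x) by 110 mm (its y) by 75 mm high. It marks the end over which the blank goes. Origin at the centre of its underside.
- carton: Fixed brown cardboard box with a paper strip by the other end of the ledge, 140 mm (its x) by 110 mm (its y) by 81 mm high. Origin at the centre of its underside.
- tape: Loose roll of amber tape, 90 mm across, 45 mm high, on the table beyond the fence. Bystander; origin at the centre of its underside.
- bottle: Loose white bottle with a red cap, 52 mm across, 110 mm high, on the table beyond the fence. Bystander; origin at the centre of its underside.
- weight: Loose steel hand weight with a knob, 56 mm across, 60 mm high, on the table beyond the fence. Bystander; origin at the centre of its underside.
- marker: Loose white marker with a red cap, about 118 mm long (its y), 13 mm high, on the table on the robot's side of the ledge. Bystander; origin at its underside.
- sander: Loose cork sanding block 60 by 100 by 28 mm, on the table on the robot's side of the ledge. Bystander; origin at the centre of its underside.
- scraper: Loose flat scraper with a wooden handle, 130 mm long (its x), on the table on the robot's side of the ledge. Bystander; origin at its underside.
Not all that is in view belongs to the job. What is meant by the blank is not brown, and is the smaller of those in its own colour.

How it is judged:
At the end, for the whole second after the job is handed in: The blank lies flat and still on the ledge, its long side against the fence (centre within 6 mm of touching, within 4 degrees of parallel), and overhangs the ledge's end on the crate's side by 30 to 60 mm (2 mm grace): all of the yellow band and none of the black middle are out (((y of crate in the frame of ledge above 0 m and y of blank in the frame of ledge between 0.103 and 0.137 m) or (y of crate in the frame of ledge below 0 m and y of blank in the frame of ledge between -0.137 and -0.103 m)) and x of blank in the frame of ledge above 0.024 m and angle between the y axis of blank and the y axis of ledge, either way round below 0.07 rad and z of blank in the frame of ledge between 0.056 and 0.064 m and angle between blank's own z axis and vertical below 0.03 rad and linear speed of blank below 0.01 m/s).
It fails at once if the blank is lifted off the ledge or falls from it (z of blank in the frame of ledge above 0.072 m or z of blank in the frame of ledge below 0.045 m or angle between blank's own z axis and vertical above 0.2 rad).
It fails at once if another loose thing is moved by more than 30 mm (distance of any of tape, bottle, weight, marker, sander, scraper from where it was at the start of the episode above 0.03 m).
It also fails if it takes over 48 s, if anything falls off the work surface, if the arm or the gripper's body presses on something with over 40 N, if the wrist force passes 120 N, or if a joint passes its speed limit or range.

### The arm

A 7-joint arm with a two-finger parallel gripper is mounted at the origin on the work surface. World frame = base frame: x ahead of the robot, y to its left, z up, the work surface at z = 0. Lengths are in m, angles in rad, forces in N, time in s.
With the tool pointing down it reaches from about 0.4 to 0.925 m from the base axis. Payload 5.6 kg.
Tool frame: the origin (TCP) lies where the fingers leave the gripper's body, on its centre line; the fingertips stand 73 mm ahead of it and the grasp point (between the pads) lies 54 mm ahead of it; z points along the fingers, y is the direction in which the jaws open and shut (so a half turn about z gives the same grasp; the last joint's range is limited). The gripper opens to 85 mm and grips with 20 to 120 N. Pads are 22 mm wide; open, the fingers measure 114 mm over their backs; the gripper's body (76 mm by 85 mm) begins 54 mm behind the grasp point. The pads swing forward as they close: fully open they stand 13 mm farther back than shut.
Start: joints at [-1.289, 0.468, -0.012, 1.603, 0.006, 1.071, -0.056], TCP at [0.207, 0.616, 0.304] pointing down, gripper open.
Joint ranges: [-2.53, 2.53], [-0.31, 2.02], [-1.57, 1.55], [0.28, 2.44], [-1.29, 4.43], [0.15, 1.84], [-2.92, 2.92]. Speed limits (rad/s): [2.57, 2.57, 3.14, 3.14, 3.14, 3.14, 3.14].

### API

Orientations are given as a rotation vector (axis times angle).
In Python, from bench import arm, vision, order gives the robot as it stands.
- The arm moves only by the tool send_rows, never from a script. Its argument "commands" is a list of rows, each a list of 3 entries, a list of its own where there are three numbers: the shift along the tool's x, y, z in mm, then the turn, a rotation vector about the tool's x, y, z in degrees, then the closure, from -1 (fully open) to 1 (shut), so that 0 is half open. In form: [[[tx, ty, tz], [ax, ay, az], claw], ...]. A call has 1 to 8 rows; each row is the pose to reach, as a shift and turn from the pose measured when the call began, along the tool's axes at that moment; what a row does not reach only later rows make up. A row lasts 1/10 s, in which the tool goes at most 50 mm and 8.59 degrees, less where a joint would pass 70% of its speed; a pose out of reach is approached as far as the arm can. A call with a gripper value outside its range is refused whole. The fingers move at their own pace and stop on an object; the grip force is fixed at half the most. Time passes only in rows, so rows that repeat a pose let the fingers close. It gives the time, the measured TCP pose, the force and the opening at its end, in the units of the state.
- arm.get_state(): the state, without advancing time (a new reading comes with each control period).
- vision.grab_frame(name): name is "scene" or "side" or "wrist"; returns a dict with "color" (420x560x3 uint8, red, green, blue), "fx", "fy", "cx", "cy" (pixels), "world_from_camera" (4x4, takes a point from camera to world coordinates); the wrist camera has in their place "T_tool_cam" (4x4, takes a point from camera to tool coordinates, whose origin is the TCP and whose axes are the flange's). Camera axes: x right, y up, looking along -z (the intrinsics and any distortion apply to the point x, -y, -z); pixel columns grow to the right and rows downward; lengths in m; the calibration is good to about 2 mm. A picture is of the moment at which its call begins: read the wrist's pose just before it. There is no depth.
- order.close_job(): hands the job in, once; it reports no verdict.
The state is a dict: "time": time; "joint_pos": joint angles; "joint_velocities": joint speeds; "joint_efforts": joint torques, N m; "eef_pos": TCP position; "orientation": TCP orientation; "contact_force": force on the tool from outside, world axes, zero at the start; "wrist_torque": the same for the moment, N m; "opening": finger opening in m.
Only numpy, scipy, OpenCV 4.12 (cv2) and the standard library are available. Lean on these libraries where they do the work, as an engineer would, in place of code of your own. Each camera call takes 0.05 s, during which the arm holds its last target.

## Working session

There is one attempt and no reset: what is moved stays moved. The work goes in short steps, Python scripts to look and compute and a tool call to move; the robot and the scene stay as the last step left them, time stands still between calls to the robot, and variables do not carry over. Pictures are saved under pics/ and viewed, and the job is handed in when it is done.

Besides the shell and the picture viewer there is one more tool, called after "Emit:" by a JSON object that holds its "op" and its "data", one argument or row to a line. send_rows: Moves the arm, as the interface text tells. Its arguments: {"type":"object","properties":{"commands":{"type":"array","items":{"type":"array"}}},"required":["commands"]}

```bash
mkdir -p pics; ls
python3 - <<'E'
from bench import arm, vision
import cv2,numpy as np
s=arm.get_state(); print({k:np.round(v,3).tolist() for k,v in s.items()})
for n in ["scene","side","wrist"]:
    f=vision.grab_frame(n); cv2.imwrite(f"pics/{n}0.png",f["color"][:,:,::-1])
    np.save(f"pics/{n}0.npy",f,allow_pickle=True)
    print(n,[(k,np.round(f[k],4).tolist()) for k in f if k!="color"])
E
```

```text
pics
{'time': 0.0, 'joint_pos': [-1.289, 0.468, -0.012, 1.604, 0.006, 1.071, -0.056], 'joint_velocities': [-0.0, 0.002, -0.0, -0.001, -0.0, 0.001, 0.001], 'joint_efforts': [-0.0, -53.239, 0.021, -25.131, 0.011, 0.008, -0.0], 'eef_pos': [0.207, 0.616, 0.303], 'orientation': [-0.508, -3.1, 0.003], 'contact_force': [0.541, 0.042, -0.09], 'wrist_torque': [0.016, -0.031, 0.039], 'opening': 0.085}
scene [('fx', 435.9933), ('fy', 435.9933), ('cx', 282.4068), ('cy', 210.5623), ('world_from_camera', [[-0.9087, -0.2926, 0.2977, 0.8858], [0.4172, -0.6588, 0.6261, 0.733], [0.0129, 0.6931, 0.7207, 0.9356], [0.0, 0.0, 0.0, 1.0]])]
side [('fx', 450.9467), ('fy', 450.9467), ('cx', 275.1834), ('cy', 207.9224), ('world_from_camera', [[0.9863, 0.0837, -0.1422, 0.3785], [-0.165, 0.5041, -0.8477, -0.9472], [0.0007, 0.8596, 0.511, 0.63], [0.0, 0.0, 0.0, 1.0]])]
wrist [('fx', 328.6928), ('fy', 328.6928), ('cx', 273.7738), ('cy', 211.4373), ('T_tool_cam', [[0.0002, 0.9489, 0.3156, 0.0807], [1.0, -0.0003, 0.0002, 0.0011], [0.0003, 0.3156, -0.9489, -0.07], [0.0, 0.0, 0.0, 1.0]])]
```

View pics/scene0.png

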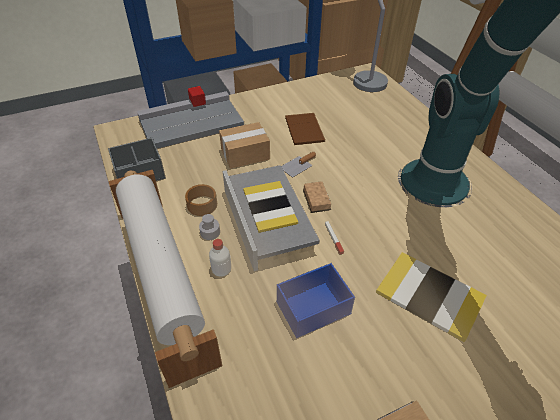

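View pics/side0.png

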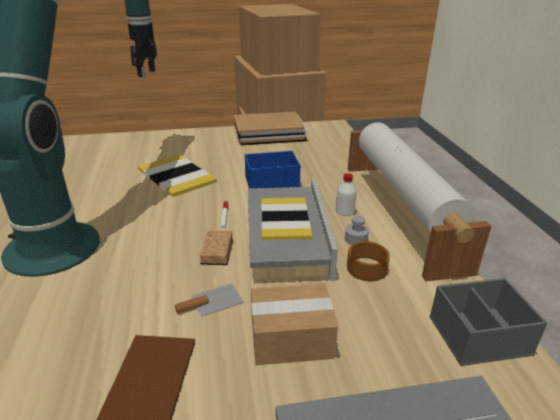

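View pics/wrist0.png

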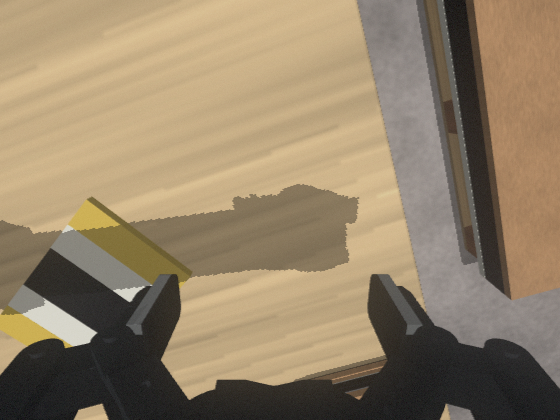

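The blank lies on the ledge: scene about (270,205), side about (285,217). The larger look-alike is on the table. The blue crate is at the +y end, at scene (315,298). Next I'll zoom in for the corners.

Run:
```python
import cv2
a=cv2.imread('pics/scene0.png')[150:280,205:340]; cv2.imwrite('pics/sc_z.png',cv2.resize(a,None,fx=5,fy=5,interpolation=cv2.INTER_CUBIC)[:600])
a=cv2.imread('pics/scene0.png')[155:275,210:340]; cv2.imwrite('pics/sc_z.png',cv2.resize(a,None,fx=5,fy=5,interpolation=cv2.INTER_CUBIC))
a=cv2.imread('pics/side0.png')[175:285,230:345]; cv2.imwrite('pics/sd_z.png',cv2.resize(a,None,fx=5,fy=5,interpolation=cv2.INTER_CUBIC))
```

```text
(no output)
```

View pics/sc_z.png

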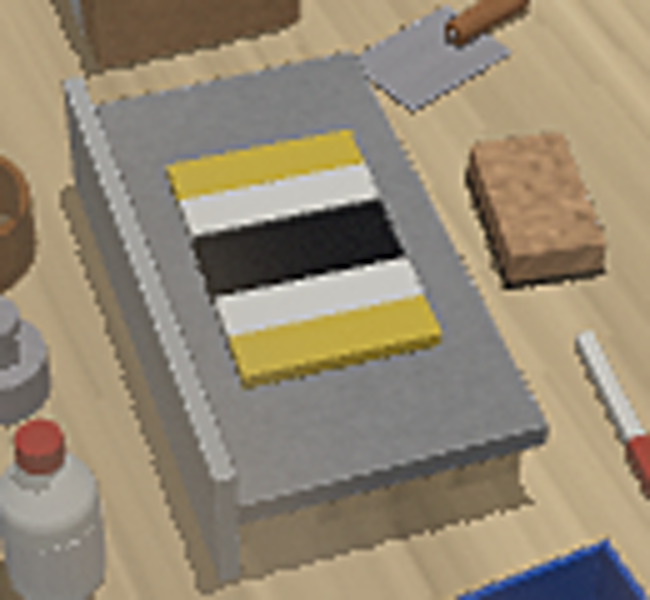

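View pics/sd_z.png

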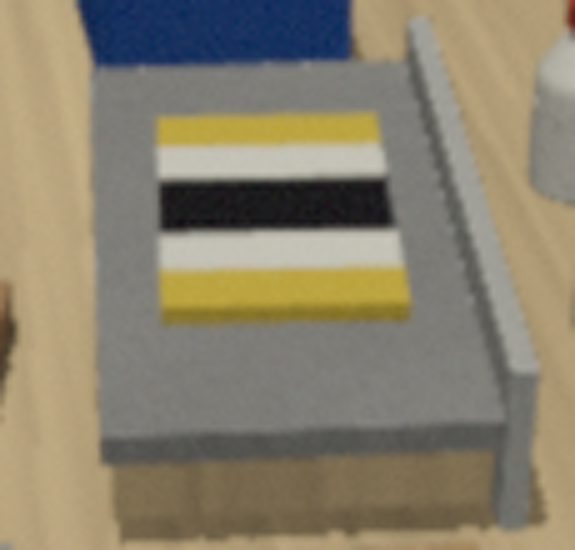

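```bash
cat > h.py <<'E'
import numpy as np
def cast(f,uv,z):
    u,v=np.asarray(uv,float).T
    d=np.c_[(u-f['cx'])/f['fx'],-(v-f['cy'])/f['fy'],-np.ones(len(u))]
    W=f['world_from_camera']; d=d@W[:3,:3].T; o=W[:3,3]
    return (o+d*((z-o[2])/d[:,2])[:,None])
E
python3 - <<'E'
from h import *
S=np.load('pics/scene0.npy',allow_pickle=True).item(); D=np.load('pics/side0.npy',allow_pickle=True).item()
sc=lambda p:np.array(p)/5+[210,155]-.4
sd=lambda p:np.array(p)/5+[230,175]-.4
def rep(n,P):
    print(n,np.round(P[:,:2],4).tolist())
rep('ledge scene nearFenceless +y,-y',cast(S,sc([(547,432),(365,55)]),.06))
rep('ledge side  n+y,n-y,f-y,f+y',cast(D,sd([(95,65),(101,437),(503,425),(408,62)]),.06))
rep('fence top side +y,-y (inner)',cast(D,sd([(409,22),(508,375)]),.085))
rep('fence top scene inner -y,+y',cast(S,sc([(82,80),(236,478)]),.085))
rep('blank scene',cast(S,sc([(168,165),(352,130),(440,338),(243,378)]),.069))
rep('blank side',cast(D,sd([(378,113),(157,115),(162,308),(410,305)]),.069))
rep('crate',cast(S,[(315,298)],.02)); rep('bottle',cast(S,[(219,270)],.0)); rep('weight',cast(S,[(209,236)],0.0));rep('carton',cast(S,[(245,150)],.08))
rep('sander top',cast(S,sc([(470,145),(560,130),(605,240),(515,275)]),.028))
rep('marker',cast(S,[(328,223),(342,252)],.01)); rep('scraper',cast(S,[(284,168),(315,155)],.01))
E
```

```text
ledge scene nearFenceless +y,-y [[0.4827, 0.1116], [0.4431, -0.2027]]
ledge side  n+y,n-y,f-y,f+y [[0.4845, 0.115], [0.4496, -0.2079], [0.6151, -0.2272], [0.6505, 0.0909]]
fence top side +y,-y (inner) [[0.6496, 0.0892], [0.6157, -0.2266]]
fence top scene inner -y,+y [[0.6186, -0.2229], [0.6497, 0.0925]]
blank scene [[0.5932, -0.1499], [0.4831, -0.1342], [0.5086, 0.0363], [0.6163, 0.0196]]
blank side [[0.6185, 0.0234], [0.5076, 0.0398], [0.4858, -0.132], [0.5941, -0.1476]]
crate [[0.5585, 0.2396]]
bottle [[0.7419, 0.0495]]
weight [[0.7294, -0.0733]]
carton [[0.5297, -0.2974]]
sander top [[0.4034, -0.1335], [0.3462, -0.1232], [0.3676, -0.0273], [0.4293, -0.0234]]
marker [[0.4045, 0.0272], [0.421, 0.1357]]
scraper [[0.4186, -0.2434], [0.2952, -0.2621]]
```

Emit:
{"op": "send_rows", "data": {
  "commands": [
    [[-30,-37,0],[0,0,-6],-1],
    [[-60,-73,0],[0,0,-12.4],-1],
    [[-90,-109,0],[0,0,-12.4],-1],
    [[-120,-145,0],[0,0,-12.4],-1],
    [[-151,-181,0],[0,0,-12.4],-1],
    [[-182,-218,0],[0,0,-12.4],-1],
    [[-213,-255,0],[0,0,-12.4],-1],
    [[-244,-292,0],[0,0,-12.4],-1]
  ]
}}

```text
time: 0.95
eef_pos: [0.3457, 0.2591, 0.3036]
orientation: [-0.17, -3.137, 0.002]
contact_force: [1.3, 1.1, 0.1]
opening: 0.0857
```

Emit:
{"op": "send_rows", "data": {
  "commands": [
    [[-22,-42,0],[0,0,0],-1],
    [[-44,-84,0],[0,0,0],-1],
    [[-66,-126,0],[0,0,0],-1],
    [[-88,-168,0],[0,0,0],-1],
    [[-110,-210,0],[0,0,0],-1],
    [[-131,-252,0],[0,0,0],-1],
    [[-151,-292,0],[0,0,0],-1],
    [[-151,-292,0],[0,0,0],-1]
  ]
}}

```text
time: 1.75
eef_pos: [0.4653, -0.0534, 0.3043]
orientation: [0.185, 3.134, -0.006]
contact_force: [-0.2, 0.9, -0.8]
opening: 0.0854
```

Run:
```python
from bench import arm, vision
import cv2,numpy as np
s=arm.get_state(); print({k:np.round(v,3).tolist() for k,v in s.items() if k in('time','eef_pos','orientation','contact_force')})
f=vision.grab_frame('wrist'); cv2.imwrite("pics/wrist1.png",f["color"][:,:,::-1])
```

```text
{'time': 1.75, 'eef_pos': [0.465, -0.053, 0.304], 'orientation': [0.185, 3.134, -0.006], 'contact_force': [-0.17, 0.905, -0.798]}
```

View pics/wrist1.png

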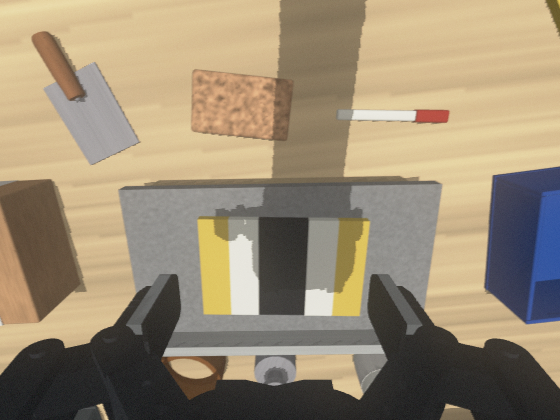

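The wrist view shows the blank at (285,265) between the fingers, the fence below it, the crate to the right and the bystanders clear. Going down on the near side.

Emit:
{"op": "send_rows", "data": {
  "commands": [
    [[5,3,40],[0,0,0.5],-1],
    [[5,3,80],[0,0,0.5],-1],
    [[5,3,120],[0,0,0.5],-1],
    [[5,3,150],[0,0,0.5],-1],
    [[5,3,165],[0,0,0.5],-1],
    [[5,3,165],[0,0,0.5],-1]
  ]
}}

```text
time: 2.4
eef_pos: [0.4581, -0.0456, 0.1368]
orientation: [-0.19, -3.13, 0.003]
contact_force: [0.0, -0.1, 0.2]
opening: 0.0852
```

Run:
```python
from bench import arm, vision
import cv2,numpy as np
f=vision.grab_frame('side'); a=f["color"][:,:,::-1]; cv2.imwrite("pics/side2.png",cv2.resize(a[130:290,200:370],None,fx=3.5,fy=3.5,interpolation=cv2.INTER_CUBIC))
s=arm.get_state(); print({k:np.round(v,3).tolist() for k,v in s.items() if k in('time','eef_pos','orientation','contact_force')})
```

```text
{'time': 2.45, 'eef_pos': [0.459, -0.046, 0.138], 'orientation': [-0.191, -3.133, 0.003], 'contact_force': [-0.274, 0.31, 0.069]}
```

View pics/side2.png

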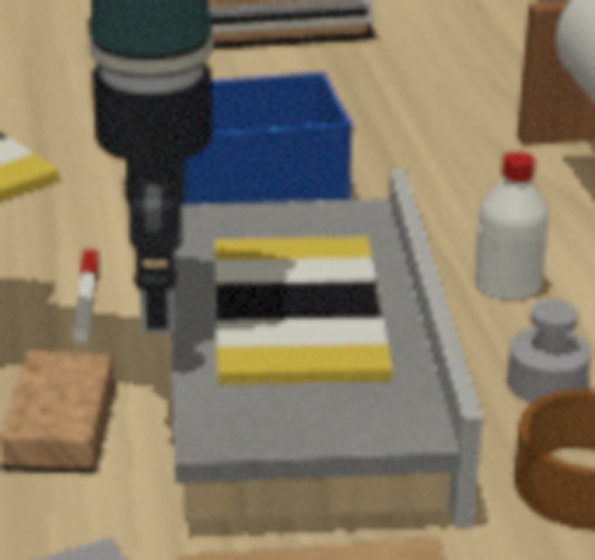

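Run:
```python
from h import *
D=np.load('pics/side0.npy',allow_pickle=True).item()
for z in (.05,.06,.065,.07,.08,.09): print(z,cast(D,[(143.5/3.5+200,329/3.5+130),(166/3.5+200,329/3.5+130)],z).round(4).tolist())
```

```text
0.05 [[0.4475, -0.0454, 0.05], [0.4625, -0.0479, 0.05]]
0.06 [[0.4463, -0.061, 0.06], [0.4611, -0.0634, 0.06]]
0.065 [[0.4457, -0.0688, 0.065], [0.4604, -0.0712, 0.065]]
0.07 [[0.4451, -0.0765, 0.07], [0.4596, -0.0789, 0.07]]
0.08 [[0.4439, -0.0921, 0.08], [0.4582, -0.0944, 0.08]]
0.09 [[0.4427, -0.1076, 0.09], [0.4567, -0.1099, 0.09]]
```

Emit:
{"op": "send_rows", "data": {
  "commands": [
    [[-18,0,0],[0,0,0],-1],
    [[-18,0,8],[0,0,0],-1],
    [[-18,0,10],[0,0,0],-1],
    [[-18,0,12],[0,0,0],-1],
    [[-18,0,12],[0,0,0],-1]
  ]
}}

```text
time: 2.95
eef_pos: [0.4762, -0.048, 0.126]
orientation: [-0.191, -3.132, 0.003]
contact_force: [0.2, 0.6, -1.3]
opening: 0.0855
```

Run:
```python
from bench import arm, vision
import cv2,numpy as np
f=vision.grab_frame('side'); a=f["color"][:,:,::-1]; cv2.imwrite("pics/side3.png",cv2.resize(a[150:270,220:340],None,fx=5,fy=5,interpolation=cv2.INTER_CUBIC))
s=arm.get_state(); print({k:np.round(v,4).tolist() for k,v in s.items() if k in('time','eef_pos','orientation','contact_force')})
```

```text
{'time': 3.0, 'eef_pos': [0.4764, -0.0481, 0.1261], 'orientation': [-0.1907, -3.1325, 0.0026], 'contact_force': [-0.6278, -0.5441, -0.0455]}
```

View pics/side3.png

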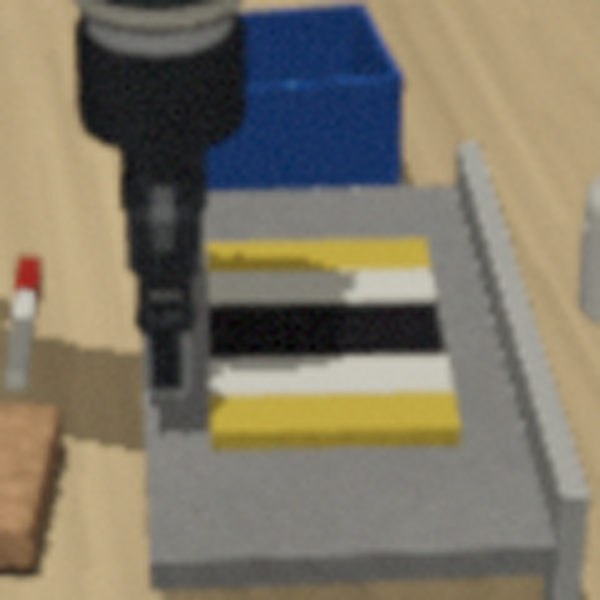

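Emit:
{"op": "send_rows", "data": {
  "commands": [
    [[0,0,1],[0,0,0],-1],
    [[0,0,2],[0,0,0],-1],
    [[0,0,3],[0,0,0],-1],
    [[0,0,3],[0,0,0],-1]
  ]
}}

```text
time: 3.4
eef_pos: [0.4763, -0.0481, 0.123]
orientation: [-0.191, -3.132, 0.003]
contact_force: [0.5, -1.4, 0.1]
opening: 0.0855
```

Emit:
{"op": "send_rows", "data": {
  "commands": [
    [[0,0,1],[0,0,0],-1],
    [[0,0,2],[0,0,0],-1],
    [[0,0,2],[0,0,0],-1]
  ]
}}

```text
time: 3.7
eef_pos: [0.4762, -0.0481, 0.1209]
orientation: [-0.191, -3.132, 0.003]
contact_force: [0.5, -0.1, -0.7]
opening: 0.0853
```

Emit:
{"op": "send_rows", "data": {
  "commands": [
    [[0,0,1],[0,0,0],-1],
    [[0,0,1],[0,0,0],-1]
  ]
}}

```text
time: 3.9
eef_pos: [0.4761, -0.0481, 0.1197]
orientation: [-0.191, -3.132, 0.003]
contact_force: [-0.3, 0.8, 0.4]
opening: 0.0854
```

Emit:
{"op": "send_rows", "data": {
  "commands": [
    [[0,0,1],[0,0,0],-1],
    [[0,0,1],[0,0,0],-1]
  ]
}}

```text
time: 4.1
eef_pos: [0.4762, -0.0481, 0.1195]
orientation: [-0.191, -3.132, 0.002]
contact_force: [-3.3, -1.5, 9.1]
opening: 0.0856
```

Run:
```python
from bench import arm, vision
import cv2,numpy as np
f=vision.grab_frame('side'); a=f["color"][:,:,::-1]; cv2.imwrite("pics/side4.png",cv2.resize(a[150:270,220:340],None,fx=5,fy=5,interpolation=cv2.INTER_CUBIC))
s=arm.get_state(); print({k:np.round(v,4).tolist() for k,v in s.items() if k in('time','eef_pos','orientation','contact_force')})
```

```text
{'time': 4.15, 'eef_pos': [0.4762, -0.0481, 0.1195], 'orientation': [-0.1909, -3.1319, 0.0017], 'contact_force': [-3.2489, -0.4282, 8.206]}
```

View pics/side4.png

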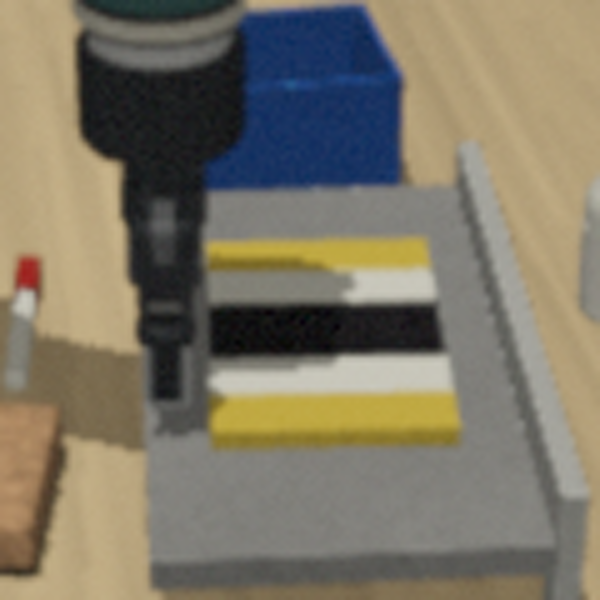

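Emit:
{"op": "send_rows", "data": {
  "commands": [
    [[0,0,-3],[0,0,0],-1],
    [[-5,0,-3],[0,0,0],-1],
    [[-10,0,-3],[0,0,0],-1],
    [[-15,0,-3],[0,0,0],-1],
    [[-20,0,-3],[0,0,0],-1],
    [[-25,0,-3],[0,0,0],-1],
    [[-29,0,-3],[0,0,0],-1],
    [[-32,0,-3],[0,0,0],-1]
  ]
}}

```text
time: 4.95
eef_pos: [0.5085, -0.052, 0.1222]
orientation: [-0.191, -3.132, 0.002]
contact_force: [-0.7, -1.1, 0.3]
opening: 0.0855
```

Emit:
{"op": "send_rows", "data": {
  "commands": [
    [[-2,0,0],[0,0,0],-1],
    [[-3,0,0],[0,0,0],-1],
    [[-3,0,0],[0,0,0],-1]
  ]
}}

```text
time: 5.25
eef_pos: [0.5114, -0.0525, 0.1222]
orientation: [-0.191, -3.132, 0.002]
contact_force: [-0.3, 0.5, -0.7]
opening: 0.0851
```

```bash
cat > look.py <<'E'
import sys
from bench import arm, vision
import cv2,numpy as np
n=sys.argv[1]
for c,(r0,r1,c0,c1) in dict(side=(150,270,220,340),scene=(155,275,210,340)).items():
    f=vision.grab_frame(c); a=f["color"][:,:,::-1]; np.save(f"pics/{c}{n}.npy",f,allow_pickle=True)
    cv2.imwrite(f"pics/{c}{n}.png",cv2.resize(a[r0:r1,c0:c1],None,fx=5,fy=5,interpolation=cv2.INTER_CUBIC))
s=arm.get_state(); print({k:np.round(v,4).tolist() for k,v in s.items() if k in('time','eef_pos','orientation','contact_force')})
E
python3 look.py 5
```

```text
{'time': 5.35, 'eef_pos': [0.5114, -0.0525, 0.1222], 'orientation': [-0.1908, -3.1322, 0.0021], 'contact_force': [-1.1521, -0.5273, -0.6085]}
```

View pics/side5.png

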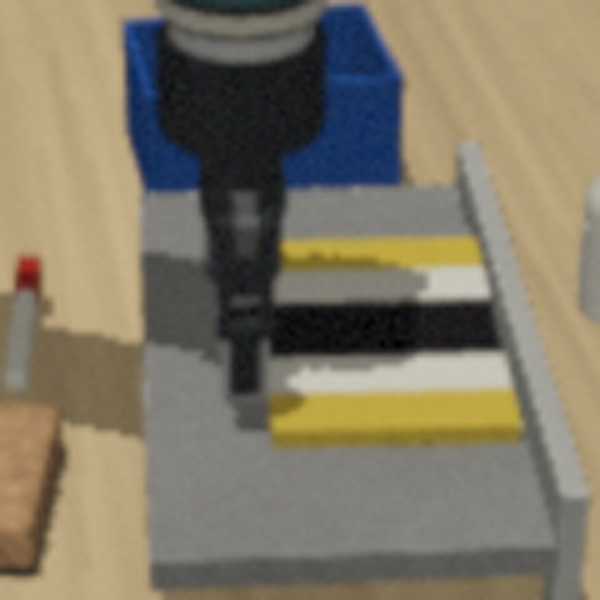

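Emit:
{"op": "send_rows", "data": {
  "commands": [
    [[-1,0,0],[0,0,0],-1],
    [[-2,0,0],[0,0,0],-1],
    [[-2,0,0],[0,0,0],-1]
  ]
}}

```text
time: 5.65
eef_pos: [0.5118, -0.0526, 0.122]
orientation: [-0.19, -3.128, 0.001]
contact_force: [-6.3, -0.9, 4.2]
opening: 0.0855
```

Emit:
{"op": "send_rows", "data": {
  "commands": [
    [[-1,0,0],[0,0,0],-1],
    [[-2,0,0],[0,0,0],-1],
    [[-2,0,0],[0,0,0],-1]
  ]
}}

```text
time: 5.95
eef_pos: [0.5121, -0.0526, 0.1217]
orientation: [-0.189, -3.124, 0.0]
contact_force: [-8.3, 1.3, 5.8]
opening: 0.0852
```

Emit:
{"op": "send_rows", "data": {
  "commands": [
    [[6,0,0],[0,0,0],-1],
    [[10,0,-20],[0,0,0],-1],
    [[10,0,-60],[0,0,8],-0.6],
    [[10,-20,-80],[0,0,16],-0.3],
    [[0,-50,-80],[0,0,24],0],
    [[-20,-80,-80],[0,0,32],0],
    [[-45,-100,-80],[0,0,40],0],
    [[-67,-115,-80],[0,0,48],0]
  ]
}}

```text
time: 6.75
eef_pos: [0.567, -0.177, 0.2018]
orientation: [-1.456, -2.776, 0.007]
contact_force: [-0.1, 1.2, -0.2]
opening: 0.0428
```

Run:
```python
from bench import arm
s=arm.get_state();print(s['joint_pos'],s['orientation'],s['eef_pos'],s['opening'])
from scipy.spatial.transform import Rotation as R
print(R.from_rotvec(s['orientation']).as_matrix().round(3))
```

```text
[-0.21099607  0.55453419  0.60852158  1.8518727  -0.40044988  0.86861299
  1.19771433] [-1.45599927 -2.77573185  0.00743063] [ 0.56704938 -0.17701571  0.20175921] 0.042768405242080504
[[-0.568  0.823 -0.009]
 [ 0.823  0.568 -0.001]
 [ 0.004 -0.008 -1.   ]]
```

Emit:
{"op": "send_rows", "data": {
  "commands": [
    [[0,0,0],[0,0,8.4],0],
    [[0,0,0],[0,0,16.6],0],
    [[0,0,0],[0,0,25],0],
    [[0,0,15],[0,0,33],0],
    [[0,0,30],[0,0,40.8],0],
    [[0,0,40],[0,0,40.8],0],
    [[0,0,50],[0,0,40.8],0],
    [[0,0,50],[0,0,40.8],0]
  ]
}}

```text
time: 7.55
eef_pos: [0.5662, -0.1768, 0.1506]
orientation: [-2.33, -2.097, 0.012]
contact_force: [0.3, 0.6, -0.4]
opening: 0.0424
```

```bash
python3 look.py 6
python3 - <<'E'
from bench import vision
import cv2
f=vision.grab_frame('wrist'); cv2.imwrite("pics/wrist6.png",f["color"][:,:,::-1])
E
```

```text
{'time': 7.65, 'eef_pos': [0.5668, -0.1774, 0.152], 'orientation': [-2.3331, -2.0969, 0.0103], 'contact_force': [0.473, -0.7697, 0.6113]}
```

View pics/side6.png

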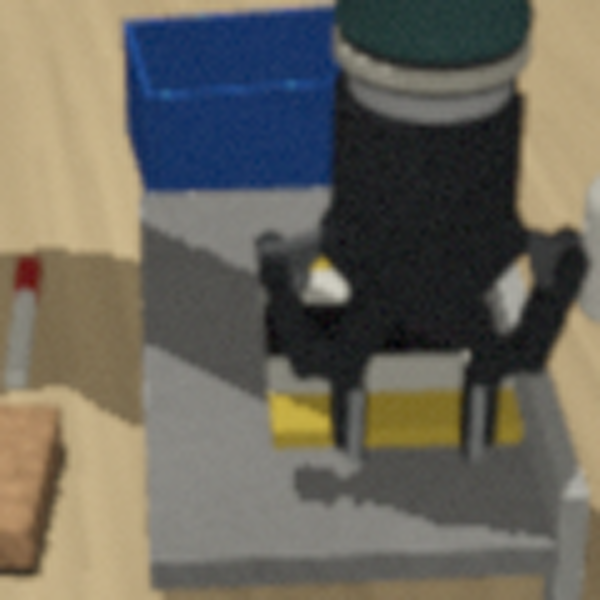

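View pics/scene6.png

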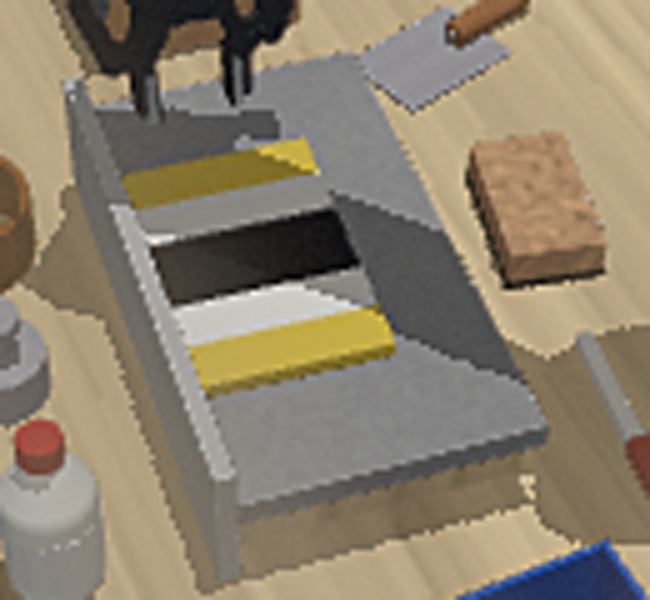

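View pics/wrist6.png

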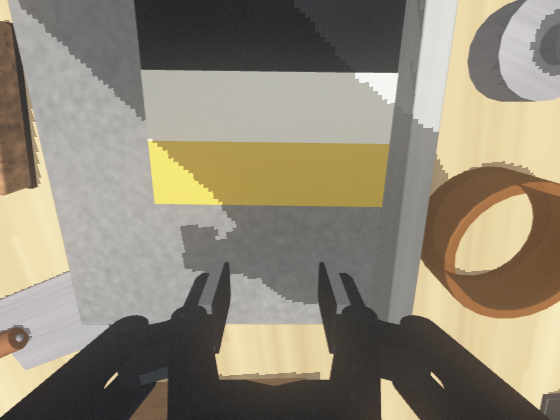

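The blank now lies flush along the fence, and the half-open fingers stand behind its -y end. Probing for the ledge top.

Emit:
{"op": "send_rows", "data": {
  "commands": [
    [[0,0,8],[0,0,0],0],
    [[0,0,15],[0,0,0],0],
    [[0,0,16],[0,0,0],0],
    [[0,0,16],[0,0,0],0]
  ]
}}

```text
time: 8.1
eef_pos: [0.5666, -0.1774, 0.1359]
orientation: [-2.333, -2.097, 0.01]
contact_force: [-0.4, 0.1, 0.1]
opening: 0.0427
```

Emit:
{"op": "send_rows", "data": {
  "commands": [
    [[0,0,1],[0,0,0],0],
    [[0,0,2],[0,0,0],0],
    [[0,0,2],[0,0,0],0]
  ]
}}

```text
time: 8.4
eef_pos: [0.5666, -0.1774, 0.1339]
orientation: [-2.333, -2.097, 0.01]
contact_force: [-0.8, -0.8, -0.3]
opening: 0.0429
```

Emit:
{"op": "send_rows", "data": {
  "commands": [
    [[0,0,1],[0,0,0],0],
    [[0,0,2],[0,0,0],0],
    [[0,0,2],[0,0,0],0]
  ]
}}

```text
time: 8.7
eef_pos: [0.5665, -0.1774, 0.1317]
orientation: [-2.333, -2.097, 0.011]
contact_force: [-0.1, 0.1, 0.3]
opening: 0.0425
```

Emit:
{"op": "send_rows", "data": {
  "commands": [
    [[0,0,1],[0,0,0],0],
    [[0,0,1],[0,0,0],0]
  ]
}}

```text
time: 8.9
eef_pos: [0.5666, -0.1774, 0.1311]
orientation: [-2.333, -2.097, 0.01]
contact_force: [-0.5, -0.2, 3.2]
opening: 0.0426
```

Emit:
{"op": "send_rows", "data": {
  "commands": [
    [[0,0,1],[0,0,0],0],
    [[0,0,1],[0,0,0],0]
  ]
}}

```text
time: 9.1
eef_pos: [0.5667, -0.1775, 0.131]
orientation: [-2.333, -2.096, 0.009]
contact_force: [-3.6, 2.0, 9.3]
opening: 0.0425
```

Emit:
{"op": "send_rows", "data": {
  "commands": [
    [[0,0,1],[0,0,0],0],
    [[0,0,1],[0,0,0],0]
  ]
}}

```text
time: 9.3
eef_pos: [0.5667, -0.1776, 0.131]
orientation: [-2.333, -2.096, 0.007]
contact_force: [-2.8, 2.4, 10.3]
opening: 0.0425
```

Emit:
{"op": "send_rows", "data": {
  "commands": [
    [[0,0,-3],[0,0,0],0],
    [[10,0,-3],[0,0,0],0],
    [[18,0,-3],[0,0,0],0],
    [[25,0,-3],[0,0,0],0],
    [[33,0,-3],[0,0,0],0],
    [[41,0,-3],[0,0,0],0],
    [[49,1,-3],[0,0,0],0],
    [[57,1,-3],[0,0,0],0]
  ]
}}

```text
time: 10.1
eef_pos: [0.5739, -0.1202, 0.1339]
orientation: [-2.333, -2.096, 0.007]
contact_force: [0.5, -0.2, -0.3]
opening: 0.0429
```

Emit:
{"op": "send_rows", "data": {
  "commands": [
    [[8,0,0],[0,0,0],0],
    [[16,0,0],[0,0,0],0],
    [[24,1,0],[0,0,0],0],
    [[32,1,0],[0,0,0],0],
    [[38,1,0],[0,0,0],0],
    [[42,1,0],[0,0,0],0],
    [[43,1,0],[0,0,0],0]
  ]
}}

```text
time: 10.8
eef_pos: [0.5796, -0.0771, 0.1339]
orientation: [-2.332, -2.097, 0.007]
contact_force: [-0.3, -1.1, -0.2]
opening: 0.0426
```

```bash
python3 look.py 7
```

```text
{'time': 10.9, 'eef_pos': [0.5795, -0.0774, 0.1339], 'orientation': [-2.3324, -2.096, 0.007], 'contact_force': [0.4006, 0.0737, -0.855]}
```

View pics/side7.png

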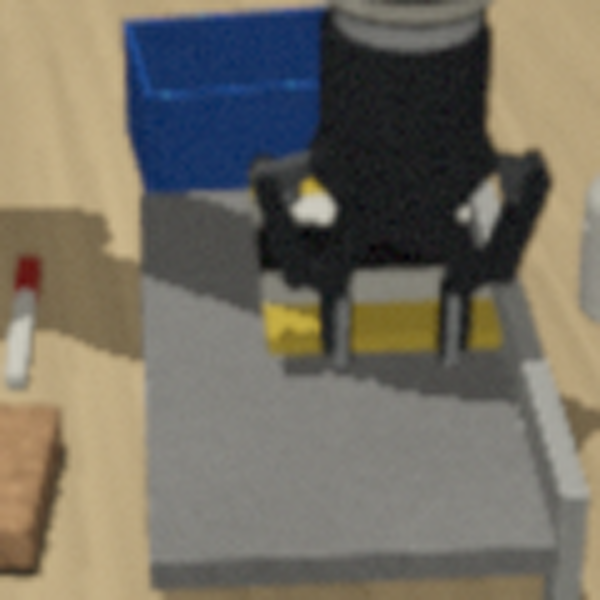

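View pics/scene7.png

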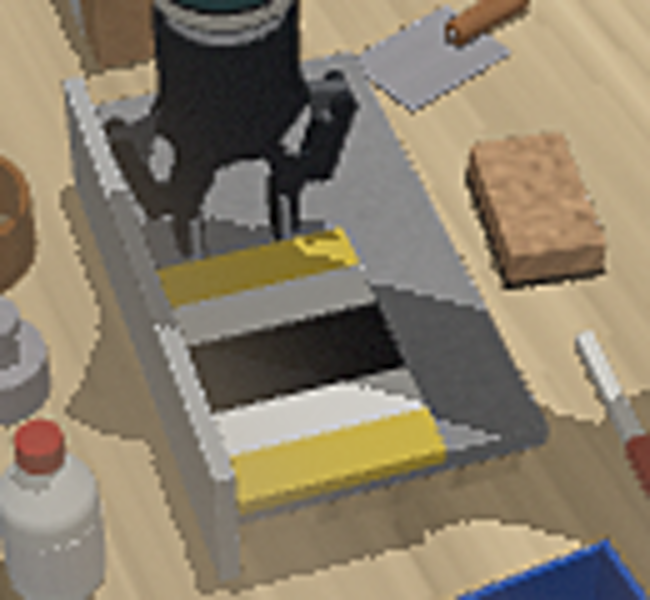

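```bash
cat >> h.py <<'E'
yx=np.array([.108,.9942]); xx=np.array([.9942,-.108]); O=np.array([.549,-.057])
def led(P): d=P[:,:2]-O; return np.c_[d@xx,d@yx].round(4).tolist()
S=np.load('pics/scene0.npy',allow_pickle=True).item(); D=np.load('pics/side0.npy',allow_pickle=True).item()
sc=lambda p:np.array(p)/5+[210,155]-.4
sd=lambda p:np.array(p)/5+[220,150]-.4
E
python3 - <<'E'
from h import *
print('scene front n,f; rear n',led(cast(S,sc([(444,447),(237,492),(347,229)]),.069)))
print('side rear n,f (top)',led(cast(D,sd([(268,343),(501,338)]),.069)))
print('ledge end',led(cast(S,sc([(547,432)]),.06)))
print(led(np.array([[.5795,-.0774]])))
E
```

```text
scene front n,f; rear n [[-0.0264, 0.1603], [0.0829, 0.1559], [-0.0285, -0.0059]]
side rear n,f (top) [[-0.0261, -0.0082], [0.0837, -0.0099]]
ledge end [[-0.0841, 0.1605]]
[[0.0325, -0.017]]
```

Emit:
{"op": "send_rows", "data": {
  "commands": [
    [[8,0,0],[0,0,0],0],
    [[16,0,0],[0,0,0],0],
    [[24,0,0],[0,0,0],0],
    [[32,0,0],[0,0,0],0],
    [[38,0,0],[0,0,0],0],
    [[42,0,0],[0,0,0],0],
    [[44,0,0],[0,0,0],0],
    [[44,0,0],[0,0,0],0]
  ]
}}

```text
time: 11.7
eef_pos: [0.5843, -0.033, 0.1339]
orientation: [-2.332, -2.096, 0.006]
contact_force: [0.5, -0.3, 0.1]
opening: 0.0423
```

Emit:
{"op": "send_rows", "data": {
  "commands": [
    [[-8,0,0],[0,0,0],0],
    [[-15,0,0],[0,0,0],0],
    [[-25,0,-30],[0,0,0],0],
    [[-40,0,-70],[0,0,0],0],
    [[-70,0,-110],[0,0,0],0],
    [[-110,0,-140],[0,0,0],0],
    [[-110,0,-140],[0,0,0],0]
  ]
}}

```text
time: 12.4
eef_pos: [0.5735, -0.1512, 0.2791]
orientation: [2.345, 2.086, -0.001]
contact_force: [0.2, -0.6, 0.8]
opening: 0.0425
```

```bash
python3 look.py 8;  python3 - <<'E'
from bench import vision
import cv2
f=vision.grab_frame('wrist'); cv2.imwrite("pics/wrist8.png",f["color"][:,:,::-1])
E
```

```text
{'time': 12.5, 'eef_pos': [0.5732, -0.1446, 0.2746], 'orientation': [-2.3363, -2.0924, 0.0037], 'contact_force': [0.568, 1.233, 0.0016]}
```

View pics/side8.png

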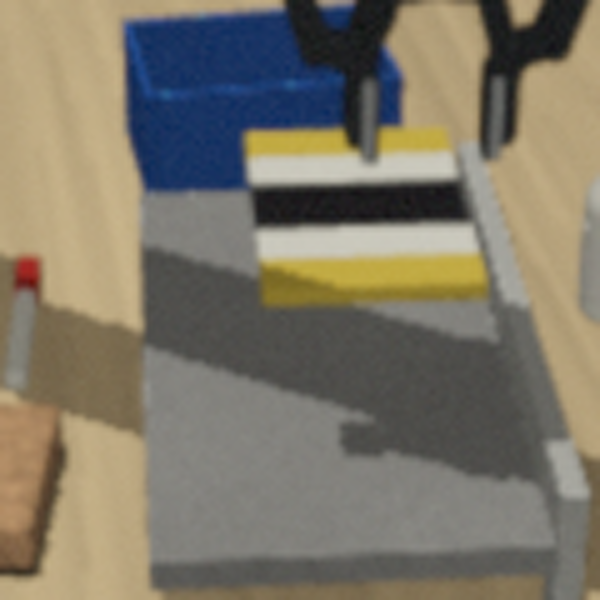

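View pics/scene8.png

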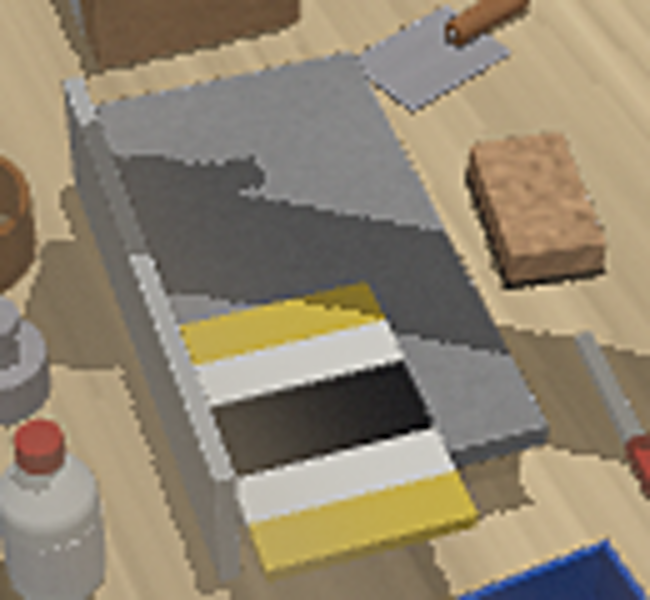

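View pics/wrist8.png

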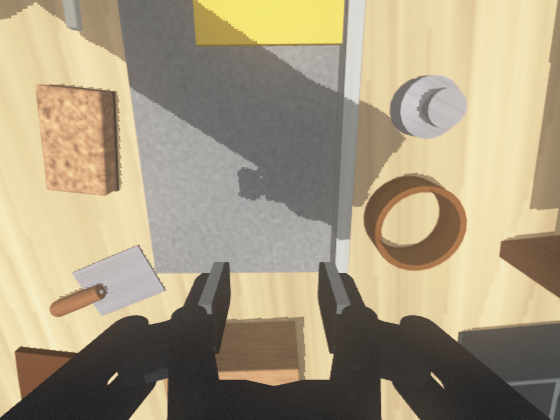

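Run:
```python
from h import *
A=cast(S,sc([(476,519),(267,572),(192,363),(373,284)]),.069); B=cast(D,sd([(245,132),(446,130),(487,286),(263,293)]),.069)
print('scene front n,f rear n',led(A)); print('side frn,frf,rrf,rrn',led(B))
print('fence face check',led(cast(D,sd([(460,147)]),.085)))
m=B.mean(0);print(led(m[None]))
v=B[0]-B[3]; print(np.arctan2(v[0],v[1]),np.arctan2(.108,.9942)); v=A[0]-A[3];print(np.arctan2(v[0],v[1]))
```

```text
scene front n,f rear n [[-0.0258, 0.2089], [0.0828, 0.208], [0.0815, 0.065], [-0.0287, 0.0392]]
side frn,frf,rrf,rrn [[-0.0269, 0.212], [0.0843, 0.2082], [0.0837, 0.0382], [-0.026, 0.0377]]
fence face check [[0.0848, 0.1562]]
[[0.0288, 0.1241]]
0.10293918643650163 0.10820575851698733
0.125331415026287
```

```bash
python3 -c "
from bench import order
print(order.close_job())"
```

```text
the job is handed in; nothing more can be done
None
```

I pushed the blank square against the fence with the open fingers. I then moved to its -y end and slid it along the fence, out over the crate-side end, with half-open fingers. Afterwards I drew the hand up and clear and handed the job in at about 12.5 s. No verdict was reported.

**Position:** the side camera put the blank's centre at x = 0.029, y = 0.124 m in the ledge frame. The scene camera's front and near rear corners put the centre at about y = 0.124 m. That is an overhang of about 49 mm, so the ledge's end lies under the white band.

**Angle:** the side camera showed the blank about 0.005 rad from parallel with the fence, and the scene camera showed about 0.017 rad. Both are within the 0.07 rad limit.

**Disagreement:** one scene-camera point disagreed, the rear corner by the fence (y = 0.065 m against 0.038 m from the side camera). The fence hides that corner from the scene camera, so I left it out.

**Other things:** the bystanders in view in the last pictures looked unmoved; I did not measure them. Forces read at the end of each move stayed around 10 N or less.

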